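# Set the slice length on a bread-slicing guide and clamp it

### The arm

A 6-joint arm with a two-finger parallel gripper is mounted at the origin on a cart in front of the work surface, level with it; the furniture and walls round the work are solid. World frame = base frame: x ahead of the robot, y to its left, z up, the work surface at z = 0. Lengths are in m, angles in degrees, forces in N, time in s.
With the tool pointing down it reaches from about 0.4 to 0.825 m from the base axis. Payload 7 kg.
Tool frame: the origin (TCP) lies between the finger pads; the fingertips stand 25 mm ahead of it and the grasp point (between the pads) lies 6 mm ahead of it; z points along the fingers, y is the line along which they close (so a half turn about z gives the same grasp; the last joint's range is limited). The gripper opens to 88 mm and grips with 3 to 60 N. Pads are 19 mm wide; open, the fingers measure 130 mm over their backs; the gripper's body (78 mm by 193 mm) begins 47 mm behind the grasp point.
Start: joints at [88.127, 20.546, 0.682, 0, -70.136, -16.507], TCP at [0.213, 0.641, 0.252] pointing down, gripper open.
Joint ranges: [-176.03, 176.03], [-82.01, 121.73], [-58.28, 71.71], [-173.87, 95.51], [-174.79, -0.11], [-173.66, 173.66]. Speed limits (degrees/s): [136.94, 136.94, 172.46, 180, 180, 180].

### API

Orientations are given as [roll, pitch, yaw] about the fixed x, y, z axes, in that order (R = Rz(yaw) Ry(pitch) Rx(roll)).
In Python, from plant import ctrl gives the robot as it stands.
- The arm moves only by the tool drive_effector, called as name(argument=value, ...), one argument or row to a line, values as JSON. Schema: {"type":"object","properties":{"ticks":{"type":"object","properties":{"sx":{"type":"array","items":{"type":"number"},"minItems":1,"maxItems":8},"sy":{"type":"array","items":{"type":"number"},"minItems":1,"maxItems":8},"sz":{"type":"array","items":{"type":"number"},"minItems":1,"maxItems":8},"spin":{"type":"array","items":{"type":"number"},"minItems":1,"maxItems":8},"finger_gap":{"type":"array","items":{"type":"number"},"minItems":1,"maxItems":8}},"additionalProperties":false,"required":["sx","sy","sz","spin","finger_gap"]},"only":{"type":"string"},"quiet":{"type":"boolean"},"lines":{"type":"string"}},"required":["ticks"],"additionalProperties":false}. ticks is an object with one list for each field, all of the same length, 1 to 8, a row being the entries at one place: sx, sy, sz (the shift in cm), spin (a turn about the tool's z in degrees), finger_gap (the finger opening in m); each row is the pose to reach, as a shift and turn from the pose commanded when the call began, along the tool's axes at that moment; what a row does not reach only later rows make up. A row lasts 1/8 s, in which the tool goes at most 0.0625 m and 10.7 degrees, less where a joint would pass 70% of its speed; a pose out of reach is approached as far as the arm can. The fingers move at their own pace and stop on an object; the grip force is fixed at half the most. Time passes only in rows, so rows that do not move let the fingers close. The tool returns the time, the measured TCP pose, the force, the opening and the grip force at its end. only (a regular expression) keeps the lines of the reply that match it, lines (a string "A,B") keeps lines A to B, and quiet returns only ok. Input that does not fit is refused with a message, and nothing moves.
- ctrl.get_obs(): the state, without advancing time (a new reading comes with each control period).
- ctrl.snapshot(name): name is "side" or "top" or "wrist"; returns a dict with "frame" (420x560x3 uint8, red, green, blue), "z_map" (420x560 float32, m along the optical axis (not along the pixel's ray), 0 where there is no reading), "fovy" (degrees; the focal length in pixels is half the picture's height over the tangent of half this angle, whatever the lens; pixels are square), "cx", "cy" (the principal point, pixels), "R" (3x3) and "t" (3): a world point X has camera coordinates R X + t; the wrist camera has in their place "T_tool_cam" (4x4, takes a point from camera to tool coordinates, whose origin is the TCP and whose axes are the flange's). Camera axes: x right, y down, z forward; pixel columns grow to the right and rows downward; lengths in m; the calibration is good to about 2 mm. A picture is of the moment at which its call begins: read the wrist's pose just before it.
- ctrl.close_job(): hands the job in; it is judged then, once.
The state is a dict: "clock": time; "joint_pos": joint angles; "qvel": joint speeds; "tau": joint torques, N m; "tool_pos": TCP position; "orientation": TCP orientation; "force": force on the tool from outside, world axes, zero at the start; "moment": the same for the moment, N m; "opening": finger opening in m; "gripper_force": force on a finger pad.
Only numpy, scipy, OpenCV 4.12 (cv2) and the standard library are available. Lean on these libraries where they do the work, as an engineer would, in place of code of your own. Each camera call takes 0.05 s, during which the arm holds its last target. There are 200 camera calls.

### The job

Set up the bread-slicing guide: with its sliding leg still at home, wake and zero the readout by pressing its keys one at a time, first the round key, then the square one, then the long one, each right down and let up again. Then draw the spring-loaded leg out by its T-bar until its pointer lines up with the mark clip on the scale, and only then, while holding the leg there, swing its open cam lever shut against the rib. Finish still holding: keep the lever shut and the leg gripped with its pointer at the mark, do not let go, and leave the herb jar, the shaker and the egg cup where they stand.

Things in the scene. Friction and masses are not known exactly. Their poses are not given: they have to be found in the camera images.
- guide: bread-slicing guide, fixed to the worktop: light wooden board 170 (x) x 295 (y) x 14 mm, its origin on the worktop, 100 mm from its -y end and midway across. The leg slides along the board's +y (roughly to the robot's left), between two low rails 20 mm high that end 25 mm from the axis. Knife-slot posts, 76 mm high, stand at y = -7 to -17 mm
- leg_part (a joint): how far the leg is drawn out along the guide's +y: 0 home, 0.09 m its stop. A spring pulls it home with 3 N at 0 and about 5 N at 0.08, also when the lever is shut: it runs home when let go
- leg_grip (a point): where to hold the leg from above: on its centre line, 45 mm above the worktop, fingers either side (closing along the guide's x), midway across the 22 mm that the rib and the shut lever make together; 11 mm to -y of the T-bar's inner face. The leg's flat tongue is below, its top 23 mm above the worktop
- t_bar (a point): middle of the inner (-y) face of the wooden T-bar across the leg's far end: 116 mm wide in guide x, 10 mm thick, from 16 to 56 mm above the worktop. Push it from inside, towards +y, with the fingers to draw the leg out
- rib (a point): top middle of the upright aluminium rib along the leg: 8 mm thick, 82 mm long in y, its faces at guide x = +3 and +11 mm, 57 mm high. At its home end stands the leg's fence plate, 116 mm wide, 70 mm high, 74 mm to -y of leg_grip
- lever_part (a joint): angle of the black cam lever on the leg, a flat arm 8 mm thick, 58 mm long, 29 to 57 mm above the worktop, its upright pivot 55 mm to -y of leg_grip at guide x = -7 mm: 0 shut, along the rib; at first 0.24 to 0.36 rad open, tip swung out to guide -x, up to 32 mm from the centre line. Stays where left; about 2 N at the tip moves it
- lever_tip (a point): end of the cam lever, at mid-height, 43 mm above the worktop
- leg_pointer (a point): point of the small dark steel wedge on the guide's -x end of the T-bar, 21 mm above the worktop, moving with the leg; 16 mm to +y of leg_grip
- mark_clip: the mark: small dark steel clip with a wedge that points to the guide's +x, 6 mm high, fixed somewhere on the scale along the board's -x edge. Origin at the wedge's point, underside; its axes are parallel to the guide's. The leg is at the mark when leg_pointer has the same y as this in these axes (within 4 mm); the leg is then drawn out 35 to 75 mm
- readout: fixed white readout box 205 (x) x 66 (y) x 20 mm with a blank dark display at its +x end; origin under its centre. Three keys in a row along its x, 52 mm apart, in any order
- round_key (a point): centre of the top of the round key: grey plastic, a disc of 28 mm diameter, its top 14 mm above the readout's top (34 mm above the worktop) when up; pressed straight down
- round_cap (a joint): travel of the round key: 0 up, 0.006 m fully down; spring, about 2.2 N to start and 5 N fully down; springs back by itself. Counts as pressed beyond 0.004
- square_key (a point): centre of the top of the square key: grey plastic, 25 x 25 mm, its top 14 mm above the readout's top (34 mm above the worktop) when up; pressed straight down
- square_cap (a joint): travel of the square key: 0 up, 0.006 m fully down; spring, about 2.2 N to start and 5 N fully down; springs back by itself. Counts as pressed beyond 0.004
- long_key (a point): centre of the top of the long key: grey plastic, a bar of 16 (x) x 44 (y) mm, its top 14 mm above the readout's top (34 mm above the worktop) when up; pressed straight down
- long_cap (a joint): travel of the long key: 0 up, 0.006 m fully down; spring, about 2.2 N to start and 5 N fully down; springs back by itself. Counts as pressed beyond 0.004
- herb_jar: small white lidded jar, 47 mm wide and 78 mm high, a bystander; origin under its centre
- shaker: glass shaker with a grey cap, 44 mm wide, 90 mm high, a bystander; origin under its centre
- eggcup: white egg cup, 49 mm wide, 52 mm high, a bystander; origin under its centre

How it is judged (in metres and radians):
On the way, in this order (a step that is already met when the one before it is completed fails the run):
1. the round key is pressed down alone, the leg at home (value of joint round_cap above 0.004 m and value of joint each of square_cap, long_cap below 0.002 m and value of joint leg_part below 0.006 m), for 0.04 s.
2. the square key is pressed down alone, the leg at home (value of joint square_cap above 0.004 m and value of joint each of round_cap, long_cap below 0.002 m and value of joint leg_part below 0.006 m), for 0.04 s.
3. the long key is pressed down alone, the leg at home (value of joint long_cap above 0.004 m and value of joint each of round_cap, square_cap below 0.002 m and value of joint leg_part below 0.006 m), for 0.04 s.
4. all keys are up again, the leg still at home and its lever open (value of joint each of round_cap, square_cap, long_cap below 0.002 m and value of joint leg_part below 0.006 m and value of joint lever_part above 0.15 rad), for 0.1 s.
5. the leg is held with its pointer at the mark, the lever still open (y of leg_pointer in the frame of mark_clip between -0.004 and 0.004 m and value of joint lever_part above 0.15 rad and value of joint each of round_cap, square_cap, long_cap below 0.002 m), for 0.2 s.
6. the lever is closed while the leg is held at the mark (y of leg_pointer in the frame of mark_clip between -0.004 and 0.004 m and value of joint lever_part below 0.05 rad and contact force between the fingers and leg_part above 2 N), for 0.3 s.
At the end, for the whole second after the job is handed in: Still held: pointer within 4 mm of the mark clip along the guide's y, lever within 0.05 rad of shut, fingers pressing on the leg or its lever with over 2 N, leg at rest (under 0.01 m/s), keys up, and herb jar, shaker and egg cup within 30 mm of where they stood (all of step 6 and velocity of joint leg_part between -0.01 and 0.01 m/s and value of joint each of round_cap, square_cap, long_cap below 0.002 m and distance of each of herb_jar, shaker, eggcup from where it was at the start of the episode below 0.03 m); the arm keeps its last pose, push and grip.
It fails at once if two keys are down at once (value of joint each of round_cap, square_cap above 0.003 m or value of joint each of round_cap, long_cap above 0.003 m or value of joint each of square_cap, long_cap above 0.003 m).
It fails at once if the lever is swung shut while the leg is more than 8 mm from the mark (value of joint lever_part below 0.12 rad and not (y of leg_pointer in the frame of mark_clip between -0.008 and 0.008 m)).
It fails at once if a bystander is moved by over 30 mm or tipped (distance of any of herb_jar, shaker, eggcup from where it was at the start of the episode above 0.03 m or angle between any of herb_jar, shaker, eggcup's own z axis and vertical above 0.3 rad).
It also fails if it takes over 48 s, if anything falls off the work surface, if the arm or the gripper's body presses on something with over 40 N, if the wrist force passes 120 N, or if a joint passes its speed limit or range.

## Working session

There is one attempt and no reset: what is moved stays moved. The work goes in short steps, Python scripts to look and compute and a tool call to move; the robot and the scene stay as the last step left them, time stands still between calls to the robot, and variables do not carry over. Pictures are saved under pics/ and viewed, at most 10 in all, crops included, and the job is handed in when it is done.

```bash
ls; mkdir -p pics; python3 - <<'E'
from plant import ctrl
import cv2,numpy as np,pickle
o=ctrl.get_obs();print({k:np.round(v,4) for k,v in o.items()})
for n in ("top","side"):
    s=ctrl.snapshot(n);pickle.dump(s,open(f"{n}.pkl","wb"))
    cv2.imwrite(f"pics/{n}0.png",s["frame"][:,:,::-1])
    print(n,s["fovy"],s["cx"],s["cy"],s["R"],s["t"])
E
```

```text
pics
plant.py
{'clock': np.float64(0.0), 'joint_pos': array([ 8.81259e+01,  2.05910e+01,  6.34200e-01, -1.88000e-02,
       -7.01369e+01, -1.65065e+01]), 'qvel': array([-0.0658, -0.0298, -0.0018,  0.0499,  0.0163, -0.0452]), 'tau': array([-1.10000e-03, -5.82722e+01,  2.93062e+01,  6.99690e+00,
        7.00000e-03, -1.00000e-04]), 'tool_pos': array([0.2127, 0.6401, 0.2506]), 'orientation': array([ 1.799051e+02, -9.600000e-03, -1.838700e+01]), 'force': array([-0.3554, -0.1644, -1.1292]), 'moment': array([-0.0192, -0.0277, -0.0236]), 'gripper_force': np.float64(0.0), 'opening': np.float64(0.0873)}
top 46.88162392485352 285.35946418438203 214.71482467649653 [[-6.02320187e-02 -9.98184402e-01 -5.71248541e-05]
 [-9.77253846e-01  5.89806938e-02 -2.03706158e-01]
 [ 2.03339679e-01 -1.22138076e-02 -9.79032072e-01]] [0.02601366 0.5811601  1.09450873]
side 52.72462733638974 283.6784812026389 210.38650010342056 [[-0.98388319  0.17746843  0.02188198]
 [ 0.06485677  0.46822128 -0.8812278 ]
 [-0.16663572 -0.86560603 -0.47218507]] [0.55634437 0.0406258  1.15368943]
```

View pics/top0.png

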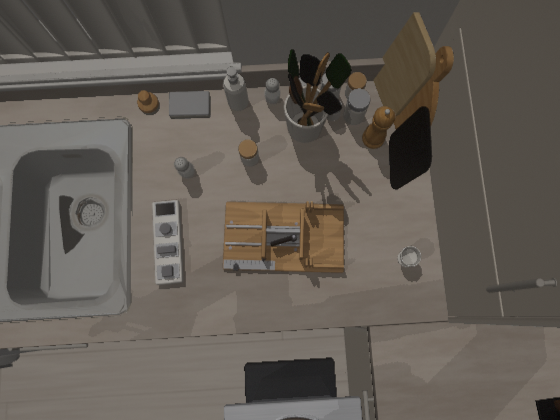

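View pics/side0.png

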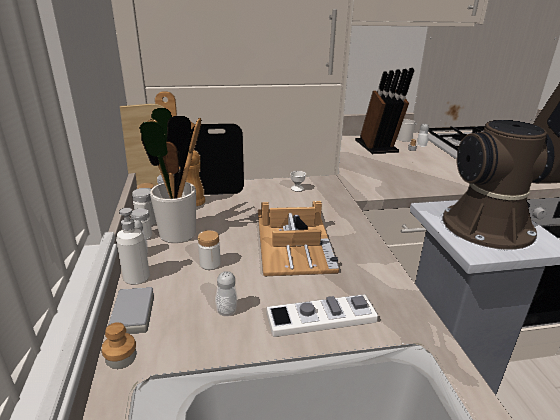

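```bash
cat > h.py <<'E'
import numpy as np,pickle,cv2
def pts(s):
    H,W=s["z_map"].shape;f=H/2/np.tan(np.radians(s["fovy"]/2))
    v,u=np.mgrid[:H,:W];z=s["z_map"].astype(float)
    c=np.stack([(u-s["cx"])/f*z,(v-s["cy"])/f*z,z],-1)
    return (c-s["t"])@s["R"]
def ray(s,u,v,zw):
    H=s["z_map"].shape[0];f=H/2/np.tan(np.radians(s["fovy"]/2))
    d=np.array([(u-s["cx"])/f,(v-s["cy"])/f,1])@s["R"];o=-s["R"].T@s["t"]
    return o+d*(zw-o[2])/d[2]
E
python3 - <<'E'
from h import *
s=pickle.load(open("top.pkl","rb"));P=pts(s)
im=s["frame"][:,:,::-1]
a=im[190:295,140:200];b=im[190:295,210:355]
A=cv2.resize(np.hstack([a,b])[:, :],None,fx=3.9,fy=3.9,interpolation=cv2.INTER_CUBIC)
cv2.imwrite("pics/crop1.png",np.clip(A*1.6,0,255).astype(np.uint8))
# key tops: z 30-38 mm over readout
z=P[...,2]
m=np.zeros(z.shape,np.uint8);m[195:290,145:190]=(z[195:290,145:190]>.027)
n,l,st,c=cv2.connectedComponentsWithStats(m)
for i in range(1,n):
    if st[i,4]>20: print(st[i],np.round(P[l==i].mean(0),4),cv2.minAreaRect(P[l==i][:,:2].astype(np.float32)*1000))
m2=np.zeros(z.shape,np.uint8);m2[195:290,145:190]=((z>.012)&(z<.06))[195:290,145:190]
r=cv2.minAreaRect(P[m2>0][:,:2].astype(np.float32)*1000);print("box",r)
# guide board
m3=np.zeros(z.shape,np.uint8);m3[195:280,215:350]=((z>.009)&(z<.02))[195:280,215:350]
print("board",cv2.minAreaRect(P[m3>0][:,:2].astype(np.float32)*1000), "table z",np.median(z[300:320,200:300]))
E
```

```text
[159 223  12  11 105] [0.5719 0.2842 0.0341] ((571.4235229492188, 284.55908203125), (27.13836097717285, 25.214828491210938), 84.79422760009766)
[157 245  20   9 131] [0.516  0.2754 0.061 ] ((446.1139221191406, 148.61978149414062), (347.3387451171875, 33.613861083984375), 60.89352798461914)
[162 265  11  12 117] [0.4683 0.2802 0.034 ] ((468.63873291015625, 280.5166320800781), (24.816049575805664, 24.52132225036621), 3.502228021621704)
box ((542.6050415039062, 283.8026123046875), (205.2369384765625, 67.56612396240234), 1.9994187355041504)
board ((538.5654907226562, -1.5996551513671875), (294.0951843261719, 170.309326171875), 85.02510070800781) table z 0.00017665278237056876
```

View pics/crop1.png

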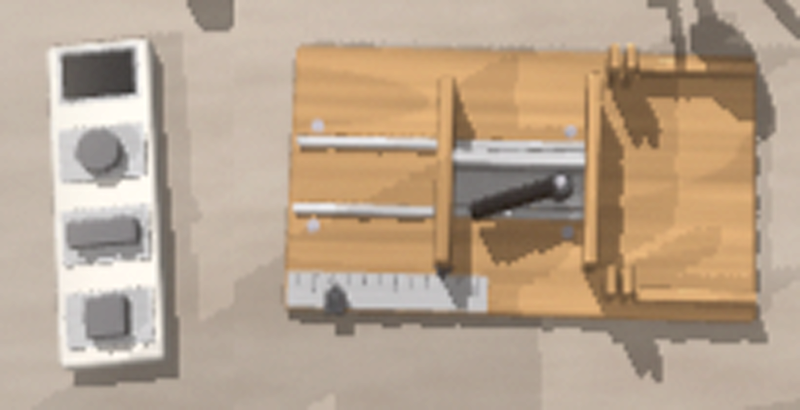

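```bash
cat >> h.py <<'E'
def to(p,yaw,frm=None,fyaw=None):
    from plant import ctrl
    from scipy.spatial.transform import Rotation as R
    o=ctrl.get_obs();rpy=o["orientation"];q=np.array(o["tool_pos"]) if frm is None else np.array(frm)
    M=R.from_euler("xyz",rpy,degrees=True).as_matrix()
    print("shift",np.round(M.T@(np.array(p)-q),4),"turn",np.round(-(yaw-rpy[2]),2),"clock",o["clock"],"force",np.round(o["force"],2))
E
python3 - <<'E'
from h import *
to([.5715,.2843,.10],2.2)
s=pickle.load(open("top.pkl","rb"));o=np.array([534.4,-48.9])/1000
a=np.radians(-5);X=np.array([np.cos(a),np.sin(a)]);Y=np.array([-np.sin(a),np.cos(a)])
for n,u,v,z in (("clip",235.9,263.1,.017),("ptr",263.3,259.7,.021)):
    p=ray(s,u,v,z);d=p[:2]-o;print(n,p,d@X,d@Y)
P=pts(s);G=(P[...,:2]-o)@np.stack([X,Y],1);z=P[...,2]
m=(abs(G[...,0])<.06)&(G[...,1]>-.12)&(G[...,1]<.2)
for n,lo,hi in (("tbar",.05,.0565),("hi",.062,.08)):
    q=m&(z>lo)&(z<hi);print(n,np.round(np.percentile(G[q],[2,25,50,75,98],axis=0),4).tolist())
for u,v,n in ((185,163,'shaker'),(248,148,'jar'),(409,257,'egg')):print(n,P[v,u])
E
```

```text
shift [0.4527 0.2243 0.1511] turn -20.59 clock 0.1 force [0.06 0.4  0.77]
clip [0.47824133 0.1172743  0.017     ] -0.07042801011778561 0.16064740894054114
ptr [0.48202509 0.05042079 0.021     ] -0.060831983686985704 0.09437806745051662
tbar [[-0.0533, 0.0127], [-0.0219, 0.0485], [0.0031, 0.0902], [0.0112, 0.0949], [0.0506, 0.0992]]
hi [[-0.0564, 0.0006], [-0.0293, 0.0025], [-0.0033, 0.0046], [0.0223, 0.0067], [0.0543, 0.0086]]
shaker [0.71639073 0.22236342 0.08535435]
jar [0.7473006  0.0712656  0.07867302]
egg [ 0.46669153 -0.30044309  0.02707728]
```

Units first: shifts go in cm. So 0.1 m is 10, 0.05 m is 5.

drive_effector(
  ticks={"sx": [5,10,15,20,25,30,35,40],"sy": [2.5,5,7.5,10,12.5,15,17.5,20],"sz": [1,2,3,4,5,6,7,8],"spin": [-3,-6,-9,-12,-15,-18,-20.6,-20.6],"finger_gap": [0,0,0,0,0,0,0,0]},
)

```text
clock: 1.1
tool_pos: [0.5303, 0.3232, 0.171]
orientation: [180.0, 0.0, 2.3]
force: [1.4, 1.6, -1.1]
opening: 0.0131
gripper_force: 0.0
```

```bash
python3 -c "
from h import *
to([.5715,.2843,.10],2.2)"
```

```text
shift [0.0396 0.0404 0.071 ] turn 0.07 clock 1.1 force [ 1.43  1.55 -1.08]
```

drive_effector(
  ticks={"sx": [2,4,4,4,4],"sy": [1.2,2.4,2.4,2.4,2.4],"sz": [3.5,7,7,7,7],"spin": [0,0,0,0,0],"finger_gap": [0,0,0,0,0]},
)

```text
clock: 1.72
tool_pos: [0.5704, 0.3032, 0.1031]
orientation: [-179.9, -0.1, 2.3]
force: [-0.1, 0.4, -0.7]
opening: 0.0004
gripper_force: 0.0
```

```bash
python3 -c "
from h import *
to([.5715,.2843,.0535],2.2)"
```

```text
shift [0.0003 0.019  0.0495] turn 0.08 clock 1.725 force [-0.13  0.43 -0.7 ]
```

In the tool's units: 0.05 m is 5, 0.03 m is 3.

drive_effector(
  ticks={"sx": [0,0,0,0,0,0],"sy": [1.9,1.9,1.9,1.9,1.9,1.9],"sz": [1.5,3,4.3,5,5,5],"spin": [0,0,0,0,0,0],"finger_gap": [0,0,0,0,0,0]},
)

```text
clock: 2.48
tool_pos: [0.5711, 0.284, 0.0532]
orientation: [-180.0, -0.1, 2.3]
force: [-5.0, -0.7, 12.8]
opening: 0.0005
gripper_force: 6.7
```

In the tool's units: -0.103 m is -10.3, -0.08 m is -8.

drive_effector(
  ticks={"sx": [0,-3,-8,-10.3,-10.3,-10.3,-10.3,-10.3],"sy": [0,0,0,0,0,0,0,0],"sz": [-3,-4,-4,-3,-2,-0.8,0,0],"spin": [0,0,0,0,0,0,0,0],"finger_gap": [0,0,0,0,0,0,0,0]},
)

```text
clock: 3.48
tool_pos: [0.4689, 0.28, 0.053]
orientation: [-180.0, -0.0, 2.2]
force: [-8.5, -0.4, 24.7]
opening: 0.0007
gripper_force: 11.9
```

drive_effector(
  ticks={"sx": [0,2,5.15,5.15,5.15,5.15,5.15,5.15],"sy": [0,0,0,0,0,0,0,0],"sz": [-3,-4,-4,-3,-2,-0.8,0,0],"spin": [0,0,0,0,0,0,0,0],"finger_gap": [0,0,0,0,0,0,0,0]},
)

```text
clock: 4.47
tool_pos: [0.519, 0.2809, 0.0531]
orientation: [179.9, 0.0, 2.3]
force: [-7.3, -4.4, 19.5]
opening: 0.0005
gripper_force: 9.9
```

In the tool's units: -0.2 m is -20, 0.2 m is 20.

drive_effector(
  ticks={"sx": [0,0,0,0,0,0,1,1],"sy": [0,0,4,10,16,20,20,20],"sz": [-5,-10,-15,-19,-20,-20,-20,-20],"spin": [0,-10.4,-20.8,-31.2,-41.6,-52,-62.4,-72.4],"finger_gap": [0,0.088,0.088,0.088,0.088,0.088,0.088,0.088]},
)

```text
clock: 5.48
tool_pos: [0.5374, 0.0811, 0.2512]
orientation: [-180.0, -0.0, 74.9]
force: [1.1, -0.0, -0.4]
opening: 0.0648
gripper_force: 0.0
```

drive_effector(
  ticks={"sx": [0,0,0],"sy": [0,0,0],"sz": [0,0,0],"spin": [-10.3,-10.3,-10.3],"finger_gap": [0.088,0.088,0.088]},
)

```text
clock: 5.85
tool_pos: [0.5371, 0.0819, 0.2513]
orientation: [-180.0, 0.0, 84.7]
force: [0.3, 0.1, -0.3]
opening: 0.0872
gripper_force: 0.0
```

```bash
python3 - <<'E'
from h import *
from plant import ctrl
o=ctrl.get_obs();s=ctrl.snapshot("wrist");print(np.round(s["T_tool_cam"],3),o["joint_pos"],s["fovy"])
s["obs"]=o;pickle.dump(s,open("w1.pkl","wb"));cv2.imwrite("pics/w1.png",np.clip(s["frame"][:,:,::-1]*1.4,0,255).astype(np.uint8))
E
```

```text
[[ 0.002 -0.957 -0.29   0.08 ]
 [ 1.     0.001  0.001 -0.001]
 [-0.    -0.29   0.957 -0.132]
 [ 0.     0.     0.     1.   ]] [ 2.93411953e+01  8.17222446e+00 -1.60106089e+01 -2.41637574e-03
 -6.58291953e+01  1.45373637e+02] 69.52454082277788
```

View pics/w1.png

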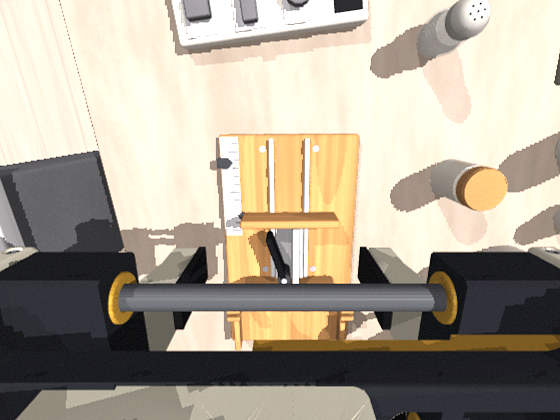

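```bash
cat >> h.py <<'E'
def wfix(s):
    from scipy.spatial.transform import Rotation as R
    o=s["obs"];M=np.eye(4);M[:3,:3]=R.from_euler("xyz",o["orientation"],degrees=True).as_matrix();M[:3,3]=o["tool_pos"]
    C=np.linalg.inv(M@s["T_tool_cam"]);s["R"]=C[:3,:3];s["t"]=C[:3,3];return s
E
python3 - <<'E'
from h import *
s=wfix(pickle.load(open("w1.pkl","rb")))
cv2.imwrite("pics/w1c.png",cv2.resize(s["frame"][130:270,210:370,::-1],None,fx=5,fy=4.2*5/4.2,interpolation=cv2.INTER_CUBIC)[:600])
P=pts(s);z=P[...,2]
m=((z>.009)&(z<.0165)).astype(np.uint8);m[:125]=0;m[250:]=0;m[:,:205]=0;m[:,375:]=0
print("board part",cv2.minAreaRect(P[m>0][:,:2].astype(np.float32)*1000),np.median(z[m>0]))
E
```

```text
board part ((543.7830810546875, 68.87850952148438), (149.9368133544922, 169.69679260253906), 85.23289489746094) 0.012852043138142956
```

View pics/w1c.png

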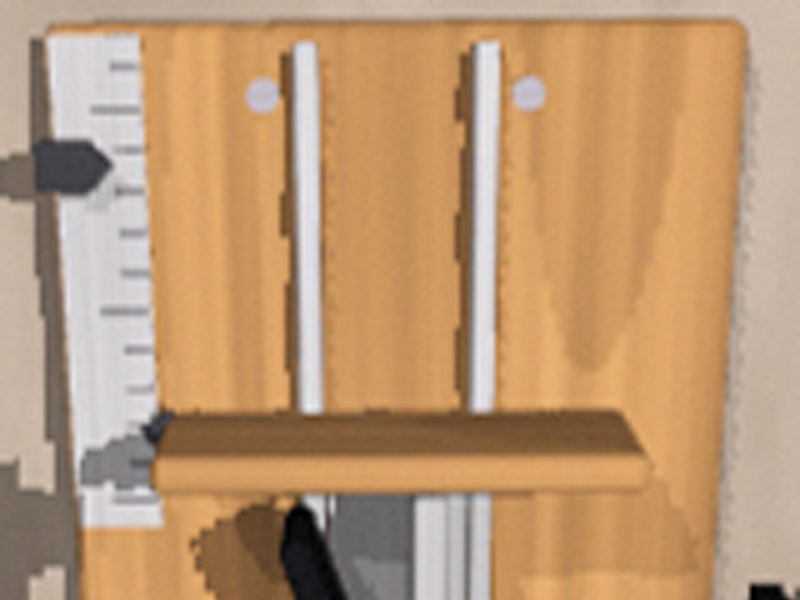

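```bash
python3 - <<'E'
from h import *
s=wfix(pickle.load(open("w1.pkl","rb")));o=np.array([534.4,-48.9])/1000
a=np.radians(-4.9);X=np.array([np.cos(a),np.sin(a)]);Y=np.array([-np.sin(a),np.cos(a)])
for n,u,v,z in (("clip",111,165,.018),("ptr",143,432,.021),("tbar top inner L",155,457,.056),("tbar top inner R",650,460,.056),("tbar top outer L",165,415,.056),("railL end",305,42,.020),("railR end",487,42,.020),("railLin",322,300,.02),("railRin",470,300,.02),("bL",65,300,.014),("bR",734,300,.014),("bTop",400,22,.014)):
    p=ray(s,210+u/5,130+v/5,z);d=p[:2]-o;print(n,np.round(p,4),np.round(d@X,4),np.round(d@Y,4))
E
```

```text
clip [0.4793 0.1167 0.018 ] -0.0691 0.1603
ptr [0.4786 0.05   0.021 ] -0.0641 0.0937
tbar top inner L [0.4868 0.0545 0.056 ] -0.0563 0.099
tbar top inner R [0.5993 0.0436 0.056 ] 0.0567 0.0977
tbar top outer L [0.4904 0.0643 0.056 ] -0.0535 0.109
railL end [0.5287 0.1412 0.02  ] -0.0219 0.189
railR end [0.5711 0.1374 0.02  ] 0.0207 0.1887
railLin [0.5267 0.0795 0.02  ] -0.0187 0.1272
railRin [0.5629 0.0762 0.02  ] 0.0177 0.1271
bL [0.4625 0.0839 0.014 ] -0.083 0.1262
bR [0.6288 0.0688 0.014 ] 0.084 0.1253
bTop [0.5514 0.1435 0.014 ] 0.0005 0.1931
```

```bash
python3 -c "
from h import *
to([.5404,.0208,.053],85.1)"
```

```text
shift [-0.0605  0.0089  0.1984] turn -0.35 clock 5.9 force [-0.45  0.3  -0.14]
```

drive_effector(
  ticks={"sx": [-3,-6.1,-6.1,-6.1],"sy": [-0.1,-0.3,-0.3,-0.3],"sz": [4,9,9,9],"spin": [-0.4,-0.4,-0.4,-0.4],"finger_gap": [0.088,0.088,0.088,0.088]},
)

```text
clock: 6.4
tool_pos: [0.5296, 0.0214, 0.1621]
orientation: [180.0, 0.0, 85.2]
force: [-0.3, 0.9, 0.1]
opening: 0.0876
gripper_force: 0.0
```

```bash
python3 -c "
from h import *
to([.5404,.0208,.053],85.1)"
```

```text
shift [0.0004 0.0108 0.1091] turn 0.14 clock 6.4 force [-0.33  0.9   0.1 ]
```

drive_effector(
  ticks={"sx": [0,0,0,0,0,0,0],"sy": [1.1,1.1,1.1,1.1,1.1,1.1,1.1],"sz": [3,6,8,9.5,10.5,10.9,10.9],"spin": [0,0,0,0,0,0,0],"finger_gap": [0.088,0.088,0.088,0.088,0.088,0.088,0.088]},
)

```text
clock: 7.28
tool_pos: [0.5401, 0.0205, 0.0529]
orientation: [180.0, -0.0, 85.3]
force: [0.4, 0.5, 0.0]
opening: 0.0877
gripper_force: 0.0
```

```bash
python3 -c "
from h import *
from plant import ctrl
o=ctrl.get_obs();p=np.array(o['tool_pos'])[:2]-[.5344,-.0489];a=np.radians(-4.9)
print('guide',p@[np.cos(a),np.sin(a)],p@[-np.sin(a),np.cos(a)])
s=ctrl.snapshot('wrist');s['obs']=o;pickle.dump(s,open('w2.pkl','wb'));cv2.imwrite('pics/w2.png',np.clip(s['frame'][:,:,::-1]*1.4,0,255).astype(np.uint8))"
```

```text
guide -0.0001975324225476803 0.06961236789615685
```

View pics/w2.png

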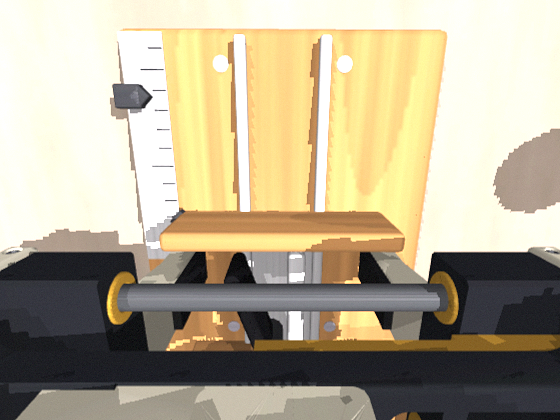

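drive_effector(
  ticks={"sx": [1.5,3,4.5,6,7.2,7.2,7.2],"sy": [0,0,0,0,0,0,0],"sz": [0,0,0,0,0,0,0],"spin": [0,0,0,0,0,0,0],"finger_gap": [0.088,0.088,0.088,0.088,0.088,0.088,0.088]},
)

```text
clock: 8.2
tool_pos: [0.546, 0.0923, 0.0528]
orientation: [180.0, -0.0, 85.3]
force: [1.6, -4.3, 2.0]
opening: 0.0875
gripper_force: 2.1
```

```bash
python3 -c "
from h import *
from plant import ctrl
o=ctrl.get_obs();p=np.array(o['tool_pos'])[:2]-[.5344,-.0489];a=np.radians(-4.9)
print('guide',p@[np.cos(a),np.sin(a)],p@[-np.sin(a),np.cos(a)])
s=ctrl.snapshot('wrist');s['obs']=o;pickle.dump(s,open('w3.pkl','wb'));cv2.imwrite('pics/w3.png',cv2.resize(np.clip(s['frame'][150:310,100:300,::-1]*1.2,0,255).astype(np.uint8),None,fx=3.75,fy=3.75,interpolation=cv2.INTER_CUBIC))"
```

```text
guide -0.0005273503785751321 0.14170846454704739
```

View pics/w3.png

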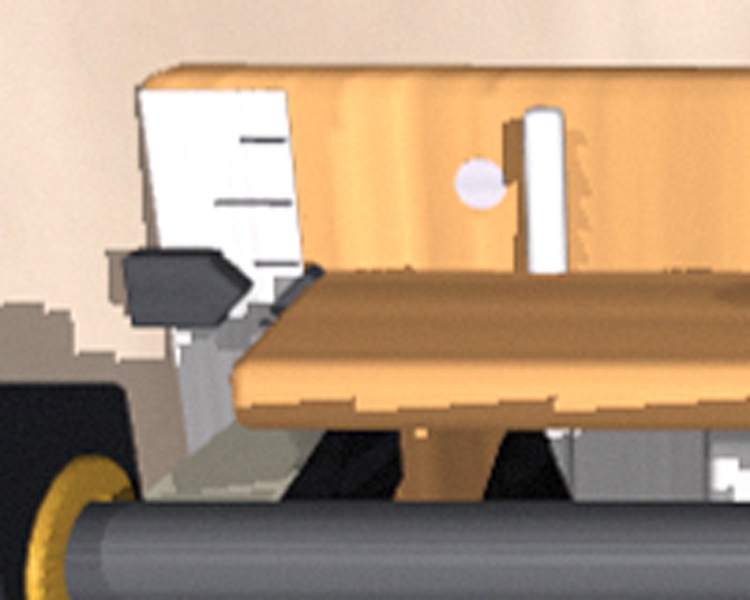

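```bash
python3 -c "
from h import *
s=pickle.load(open('w3.pkl','rb'))
cv2.imwrite('pics/w3z.png',cv2.resize(np.clip(s['frame'][210:250,130:190,::-1]*1.2,0,255).astype(np.uint8),None,fx=12,fy=12,interpolation=cv2.INTER_NEAREST))"
```

```text
(no output)
```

View pics/w3z.png

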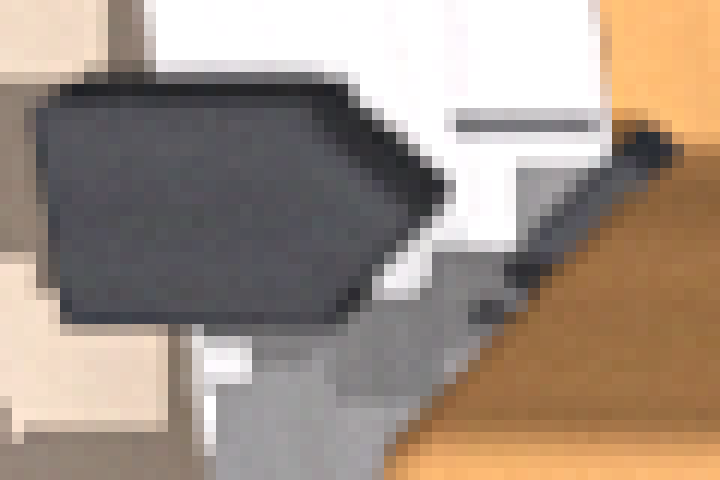

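```bash
python3 - <<'E'
from h import *
s=wfix(pickle.load(open("w3.pkl","rb")));o=np.array([534.4,-48.9])/1000
a=np.radians(-4.9);X=np.array([np.cos(a),np.sin(a)]);Y=np.array([-np.sin(a),np.cos(a)])
for n,u,v,z in (("clip top",428,212,.020),("clip bot",450,187,.014),("ptr .018",515,268,.018),("ptr .021",515,268,.021),("ptr' .021",485,310,.021),("ptr' .024",485,310,.024)):
    p=ray(s,130+u/12,210+v/12,z);d=p[:2]-o;print(n,np.round(d@X,4),np.round(d@Y,4))
P=pts(s)
for u,v in ((172,232),(170,236),(173,231),(160,225)):print(P[v,u])
d=(P[220:255,150:330,:2]-o)@np.stack([X,Y],1);z=P[220:255,150:330,2];q=abs(z-.056)<.003
print("tbar top y",np.percentile(d[q][:,1],[1,50,99]),q.sum())
E
```

```text
clip top -0.0685 0.1611
clip bot -0.0697 0.1603
ptr .018 -0.0654 0.1575
ptr .021 -0.0642 0.1587
ptr' .021 -0.0659 0.1565
ptr' .024 -0.0647 0.1577
[0.48463775 0.11588906 0.02382855]
[0.47925085 0.11034652 0.01490639]
[0.48497298 0.11615672 0.02300393]
[0.47638874 0.1189638  0.01875848]
tbar top y [0.16046302 0.16219021 0.1640555 ] 1123
```

```bash
python3 - <<'E'
from h import *
o=np.array([534.4,-48.9])/1000
a=np.radians(-4.9);B=np.array([[np.cos(a),-np.sin(a)],[np.sin(a),np.cos(a)]])
for f,c in (("w1",.1),("w2",.1),("w3",.162)):
    s=wfix(pickle.load(open(f+".pkl","rb")));P=pts(s);d=(P[...,:2]-o)@B;z=P[...,2]
    m=(abs(d[...,0])<.05)&(abs(d[...,1]-c)<.02)
    q=m&(z>.03)&(z<.05);t=m&(z>.0545)&(z<.0575)
    print(f,"outer face y",np.percentile(d[q][:,1],[10,50,90]),q.sum(),"top y",np.percentile(d[t][:,1],[2,50,98]),t.sum())
    k=(d[...,0]>-.085)&(d[...,0]<-.066)&(d[...,1]>.148)&(d[...,1]<.172)&(z>.0175)&(z<.0225)
    print(" clip y",np.percentile(d[k][:,1],[3,50,97]),k.sum())
E
```

```text
w1 outer face y [0.09782816 0.09815974 0.09846907] 448 top y [0.08192452 0.09288151 0.09746462] 366
 clip y [0.15444816 0.15987727 0.1651588 ] 102
w2 outer face y [0.0821733  0.0986486  0.09894452] 2898 top y [0.08059529 0.09359497 0.09770047] 1971
 clip y [0.15492591 0.16030659 0.16595201] 632
w3 outer face y [0.14570476 0.16396836 0.16429595] 3302 top y [0.14701927 0.15878073 0.16318175] 1875
 clip y [0.15494554 0.16079799 0.16611806] 447
```

drive_effector(
  ticks={"sx": [0.15,0.15,0.15,0.15],"sy": [0,0,0,0],"sz": [0,0,0,0],"spin": [0,0,0,0],"finger_gap": [0.088,0.088,0.088,0.088]},
)

```text
clock: 8.75
tool_pos: [0.546, 0.0933, 0.0527]
orientation: [180.0, -0.0, 85.3]
force: [1.4, -4.6, 4.3]
opening: 0.0879
gripper_force: 2.5
```

```bash
python3 - <<'E'
from h import *
from plant import ctrl
o=ctrl.get_obs();s=ctrl.snapshot("wrist");s["obs"]=o;s=wfix(s)
oo=np.array([534.4,-48.9])/1000;a=np.radians(-4.9);B=np.array([[np.cos(a),-np.sin(a)],[np.sin(a),np.cos(a)]])
P=pts(s);d=(P[...,:2]-oo)@B;z=P[...,2];q=(abs(d[...,0])<.05)&(abs(d[...,1]-.162)<.01)&(z>.03)&(z<.05)
print("ptr",np.median(d[q][:,1])-.005,"tcp",(np.array(o["tool_pos"])[:2]-oo)@B)
E
```

```text
ptr 0.15998104236084254 tcp [-0.00059003  0.14271885]
```

drive_effector(
  ticks={"sx": [0.05,0.05,0.05,0.05,0.05,0.05,0.05,0.05],"sy": [0,0,0,0,0,0,0,0],"sz": [0,0,0,0,0,0,0,0],"spin": [0,0,0,0,0,0,0,0],"finger_gap": [0.06,0.04,0.02,0,0,0,0,0]},
)

```text
clock: 9.8
tool_pos: [0.5466, 0.0941, 0.0524]
orientation: [179.9, -0.0, 85.3]
force: [5.7, -5.0, -3.6]
opening: 0.0203
gripper_force: 32.6
```

```bash
python3 - <<'E'
from h import *
from plant import ctrl
o=ctrl.get_obs();s=ctrl.snapshot("wrist");s["obs"]=o;s=wfix(s)
oo=np.array([534.4,-48.9])/1000;a=np.radians(-4.9);B=np.array([[np.cos(a),-np.sin(a)],[np.sin(a),np.cos(a)]])
P=pts(s);d=(P[...,:2]-oo)@B;z=P[...,2];q=(abs(d[...,0])<.05)&(abs(d[...,1]-.162)<.01)&(z>.03)&(z<.05)
print("ptr",np.median(d[q][:,1])-.005,"tcp",(np.array(o["tool_pos"])[:2]-oo)@B)
cv2.imwrite("pics/w5.png",np.clip(s["frame"][:,:,::-1]*1.3,0,255).astype(np.uint8))
E
```

```text
ptr 0.16068266986436386 tcp [-5.13882901e-05  1.43559153e-01]
```

View pics/w5.png

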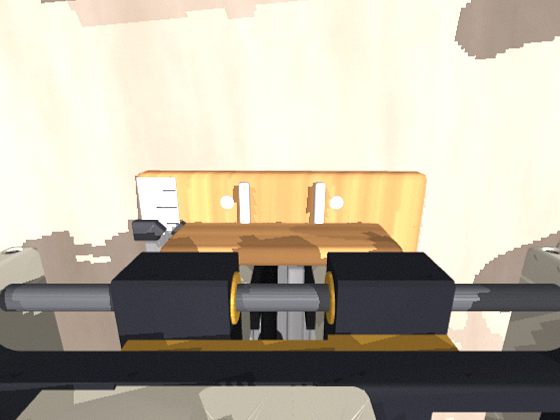

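drive_effector(
  ticks={"sx": [0,0,0,0],"sy": [0,0,0,0],"sz": [0,0,0,0],"spin": [0,0,0,0],"finger_gap": [0,0,0,0]},
)

```text
clock: 10.35
tool_pos: [0.5466, 0.0942, 0.0524]
orientation: [179.9, -0.0, 85.3]
force: [5.7, -4.2, -2.6]
opening: 0.0204
gripper_force: 32.7
```

```bash
python3 -c "
from plant import ctrl
print(ctrl.close_job())"
```

```text
the job is handed in; nothing more can be done
None
```

I pressed the round, square and long keys in that order, drew the leg to the mark (pointer measured within 1 mm of the clip) and closed the lever by gripping it against the rib at about 33 N. I handed the job in still holding at 10.35 s, and no verdict came back.

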